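# Buff the badges of a bowed display riser in its floating jig

## Task

Take the felt buffer by its handle out of its holder and buff the three brass badges of the bowed steel riser in one unbroken stroke from the robot's left badge over the middle one to the right one, staying at least two seconds on each, pressing with a steady 5 N or so all the way and never lifting off in between. The riser floats on springs and its carriage rolls away under the pad: go along with it so that the carriage never runs near its end blocks, touch the riser and carriage with the felt only and leave everything else alone. The program finishes while holding: the buffer still gripped and pressed on the right badge, everything come to rest.

Things in the scene. Friction and masses are not known exactly. Their poses are not given: they have to be found in the camera images.
- jig: Fixed grey jig base: plate 130 (x) x 590 (y), two rails along its y axis, end blocks 45 high. Origin: middle of its underside, on the table. Its y axis (along the rails) points to the robot's left, within 0.2 rad. At rest the carriage is centred on the base; it can run 150 either way to its stops.
- carriage: Aluminium carriage, 105 x 220 x 22, carrying the riser. Origin: middle of its underside, 38 above the table. Mass 3.0 kg nominal (0.75 to 1.3 times), plus the riser's 1.2 kg. Rolls along the jig's y almost without friction; springs pull it to the middle with 30 N/m, damping 12 N s/m (moderately damped swing, about 2.8 s).
- riser: Bowed steel strip on the carriage, 75 wide (x), 260 long (y), top face an arc of radius 300 in y-z, height sqrt(300^2 - y^2) - 300. Origin: crown of the top face, 155 above table at rest, axes as the jig's. Vertical springs 200 N/m (5 N sinks it 25; stop at 55), damping 10 N s/m, mass 1.2 kg, no tilt. Pressing on a slope pushes the carriage sideways; a sliding pad drags it.
- badge_left (a point): Centre, on the top face, of the flush round brass badge (26 across) nearest the robot's left, at y = +80 in the riser's frame. Axes as the riser's.
- badge_mid (a point): Centre of the same kind of flush brass badge at the crown, y = 0 in the riser's frame.
- badge_right (a point): Centre of the same kind of flush brass badge nearest the robot's right, at y = -80 in the riser's frame.
- buffer: Loose hand buffer upright in its holder: felt ball end of radius 22 below, collar 66 across from 40 to 48 above the origin, square wooden handle 26 x 26 from 48 to 130, its faces square to x and y. 0.18 kg. Origin: lowest point of the ball, 6 above the table at rest; z up the handle. Felt friction about 0.15 (0.75 to 1.25 times).
- ball (a point): Centre of the buffer's felt ball, 22 above the buffer's origin. Pressed on the riser it lies on an arc of radius 322 about the bow's centre of curvature; on the left or right badge it is at about y = +86 or -86 in the riser's frame.
- holder: Fixed black ring, 74 across, hole 52, 46 high, in which the buffer stands with its collar on the rim. Origin: centre of its underside. It stands on the robot's left or right, between robot and jig.
- mug: Bystander, to be left alone: white mug, 95 high, 80 across. Origin: centre of its underside.
- tumbler: Bystander, to be left alone: green bottle-shaped tumbler, 170 high, 72 across. Origin: centre of its underside.
- flask: Bystander, to be left alone: steel flask with white cap, 190 high, 66 across. Origin: centre of its underside.
- bowl: Bystander, to be left alone: white bowl, 50 high, 120 across. Origin: centre of its underside.
- tin: Bystander, to be left alone: flat aluminium tin, 70 across, 35 high. Origin: centre of its underside.
There are look-alikes about, which are no part of the job. Leave any pink or red look-alike of the buffer alone.

How it is judged (in metres and radians):
On the way, in this order (a step that is already met when the one before it is completed fails the run):
1. felt pressed on the left badge with 2.5 to 8 N for 1.8 s (y of ball in the frame of riser between 0.066 and 0.106 m and x of ball in the frame of riser between -0.025 and 0.025 m and contact force between buffer and riser between 2.5 and 8 N), for 1.8 s.
2. felt pressed on the middle badge with 2.5 to 8 N for 1.8 s (y of ball in the frame of riser between -0.02 and 0.02 m and x of ball in the frame of riser between -0.025 and 0.025 m and contact force between buffer and riser between 2.5 and 8 N), for 1.8 s.
3. felt pressed on the right badge with 2.5 to 8 N for 1.8 s (y of ball in the frame of riser between -0.106 and -0.066 m and x of ball in the frame of riser between -0.025 and 0.025 m and contact force between buffer and riser between 2.5 and 8 N), for 1.8 s.
At the end, for the whole second after the job is handed in: The gripped buffer's felt is pressed on the right badge (ball centre within 24 mm of its place along the riser, 25 mm across) with 2.2 to 8.3 N, riser and buffer slower than 0.03 m/s (y of ball in the frame of riser between -0.11 and -0.062 m and x of ball in the frame of riser between -0.025 and 0.025 m and contact force between buffer and riser between 2.2 and 8.3 N and linear speed of each of riser, buffer below 0.03 m/s and contact force between the fingers and buffer above 3 N); the arm keeps its last pose, push and grip.
It fails at once if felt off the riser (under 0.8 N) while over its middle part (within 55 mm of the crown, less than 25 mm above the face) (y of ball in the frame of riser between -0.055 and 0.055 m and x of ball in the frame of riser between -0.037 and 0.037 m and z of ball in the frame of riser between 0 and 0.045 m and contact force between buffer and riser below 0.8 N).
It fails at once if riser pressed with more than 12 N (contact force between buffer and riser above 12 N).
It fails at once if carriage within 10 mm of its end stops (y of carriage in the frame of jig above 0.14 m or y of carriage in the frame of jig below -0.14 m).
It fails at once if riser or carriage touched with the robot itself (contact force between any of the arm, the fingers and carriage above 0.5 N).
It fails at once if a bystander moved by more than 30 mm (distance of any of mug, tumbler, flask, bowl, tin from where it was at the start of the episode above 0.03 m).
It also fails if it takes over 72 s, if anything falls off the work surface, if the arm or the gripper's body presses on something with over 40 N, if the wrist force passes 120 N, or if a joint passes its speed limit or range.

## Robot

A 6-joint arm with a two-finger parallel gripper is mounted at the origin on the work surface. World frame = base frame: x ahead of the robot, y to its left, z up, the work surface at z = 0. Lengths are in m, angles in degrees, forces in N, time in s.
With the tool pointing down it reaches from about 0.35 to 0.875 m from the base axis. Payload 4.2 kg.
Tool frame: the origin (TCP) lies midway between the tips of the shut fingers; the grasp point (between the pads) lies r.grasp_offset behind it (r.grasp_offset is the distance from the TCP to the grasp point, in m); z points along the fingers, x is the direction in which the jaws open and shut, and the axes are right-handed (so a half turn about z gives the same grasp; the last joint's range is limited). The gripper opens to 87 mm and grips with 3 to 60 N. Pads are 19 mm wide; open, the fingers measure 117 mm over their backs; the gripper's body (75 mm by 190 mm) begins 51 mm behind the grasp point.
Start: joints at [91.02, 22.042, 0.453, 0, -68.411, -14.817], TCP at [0.149, 0.607, 0.193] pointing down, gripper open.
Joint ranges: [-179.83, 179.83], [-69.29, 118.12], [-61.27, 80.66], [-181.25, 117.63], [-171.15, -9.14], [-177.46, 177.46]. Speed limits (degrees/s): [159.86, 159.86, 180, 180, 180, 180].

## Interface

Orientations are given as a 3x3 rotation matrix whose columns are the frame's x, y, z axes.
In Python, from station import r gives the robot as it stands.
- The arm moves only by the tool drive_tool, never from a script. Its argument "commands" is one flat list of numbers, 5 for each row, row after row: the opening, from 0 (shut) to 1 (fully open), then the shift along the world's x, y, z normalised to -1 to 1, where 1 is 400 mm, then the turn about the world's z normalised to -1 to 1, where 1 is 1.5 rad. In form: [fingers, x, y, z, roll, fingers, x, y, z, roll, ...]. A call has 1 to 12 rows; each row is the pose to reach, as a shift and turn from the pose commanded when the call began; what a row does not reach only later rows make up. A row lasts 1/10 s, in which the tool goes at most 50 mm and 8.59 degrees, less where a joint would pass 70% of its speed; a pose out of reach is approached as far as the arm can. A call with a number of a shift or a turn outside -1 to 1 is refused whole. A call with a gripper value outside its range is refused whole. The fingers move at their own pace and stop on an object; the grip force is fixed at half the most. Time passes only in rows, so rows that repeat a pose let the fingers close. It gives the time, the measured TCP pose, the force and the opening at its end, in the units of the state.
- r.sense(): the state, without advancing time (a new reading comes with each control period).
- r.capture(name): name is "scene" or "top" or "wrist"; returns the picture (420x560x3 uint8, blue, green, red); there is no depth.
- r.get_calibration(name): a dict with "intrinsics" (3x3 intrinsics, pixels), "eye" and "attitude" of the camera in the world. Camera axes: x right, y down, z forward; pixel columns grow to the right and rows downward; lengths in m; the calibration is good to about 2 mm. The wrist camera is an equidistant fisheye: a pixel r from the principal point sees the ray r / f radians off the axis. A picture is of the moment at which its call begins: read the wrist's pose just before it. get_calibration takes no time and is no camera call; for the wrist camera it gives the pose at the moment of the call.
- r.finish_job(): hands the job in, once; it reports no verdict.
The state is a dict: "time_s": time; "joints": joint angles; "joint_velocities": joint speeds; "effort": joint torques, N m; "tcp_pos": TCP position; "ee_rot": TCP orientation; "wrist_force": force on the tool from outside, world axes, zero at the start; "moment": the same for the moment, N m; "gripper_width": opening from 0.0 (shut) to 1.0 (fully open).
Only numpy, scipy, OpenCV 4.12 (cv2) and the standard library are available. Lean on these libraries where they do the work, as an engineer would, in place of code of your own. Each camera call takes 0.05 s, during which the arm holds its last target. There are 200 camera calls.

## Working session

There is one attempt and no reset: what is moved stays moved. The work goes in short steps, Python scripts to look and compute and a tool call to move; the robot and the scene stay as the last step left them, time stands still between calls to the robot, and variables do not carry over. Pictures are saved under pics/ and viewed, on a budget of 10 in all, crops included, one or two more only if the job needs it, and the job is handed in when it is done.

Besides the shell and the picture viewer there is one more tool, called as name(argument=value, ...) on one line, values as JSON. drive_tool: Moves the arm, as the interface text tells. Its arguments: {"type":"object","properties":{"commands":{"type":"array","items":{"type":"number"}}},"required":["commands"]}

```bash
ls; mkdir -p pics
python3 - <<'E'
from station import r
import cv2,numpy as np
s=r.sense()
for k in s: print(k,np.round(s[k],3).tolist())
print(r.grasp_offset)
for n in("scene","top"):
    c=r.get_calibration(n);print(n,{k:np.round(v,4).tolist() for k,v in c.items()})
    cv2.imwrite(f"pics/{n}0.png",cv2.resize(r.capture(n),(800,600),interpolation=cv2.INTER_CUBIC))
E
```

```text
pics
time_s 0.0
joints [91.019, 22.09, 0.379, -0.029, -68.409, -14.815]
joint_velocities [0.076, 0.06, 0.056, 0.107, -0.026, -0.098]
effort [0.001, -39.067, 18.741, 4.22, 0.011, -0.0]
tcp_pos [0.149, 0.606, 0.192]
ee_rot [[-0.239, -0.971, -0.0], [-0.971, 0.239, -0.002], [0.002, -0.0, -1.0]]
wrist_force [0.042, -1.344, 0.406]
moment [-0.073, 0.047, 0.002]
gripper_width 1.001
0.0187
scene {'intrinsics': [[467.5645, 0.0, 278.4866], [0.0, 467.5645, 210.1501], [0.0, 0.0, 1.0]], 'eye': [0.9552, -0.7456, 0.9413], 'attitude': [[0.8664, 0.3489, -0.3572], [0.4993, -0.5971, 0.6279], [0.0058, -0.7223, -0.6915]]}
top {'intrinsics': [[434.4511, 0.0, 277.8909], [0.0, 434.4511, 210.0957], [0.0, 0.0, 1.0]], 'eye': [0.3072, -0.0119, 1.218], 'attitude': [[0.1281, -0.9701, 0.2061], [-0.9918, -0.1244, 0.0305], [-0.004, -0.2083, -0.9781]]}
```

View pics/scene0.png

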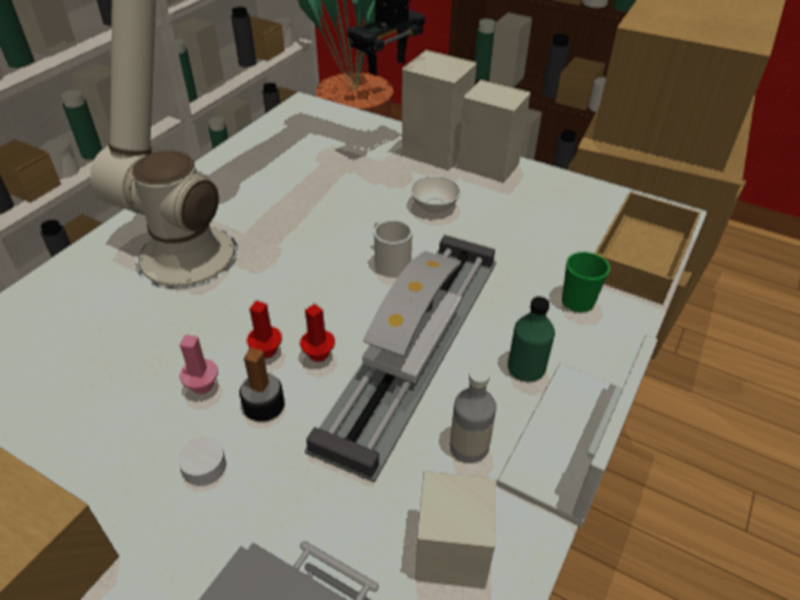

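View pics/top0.png

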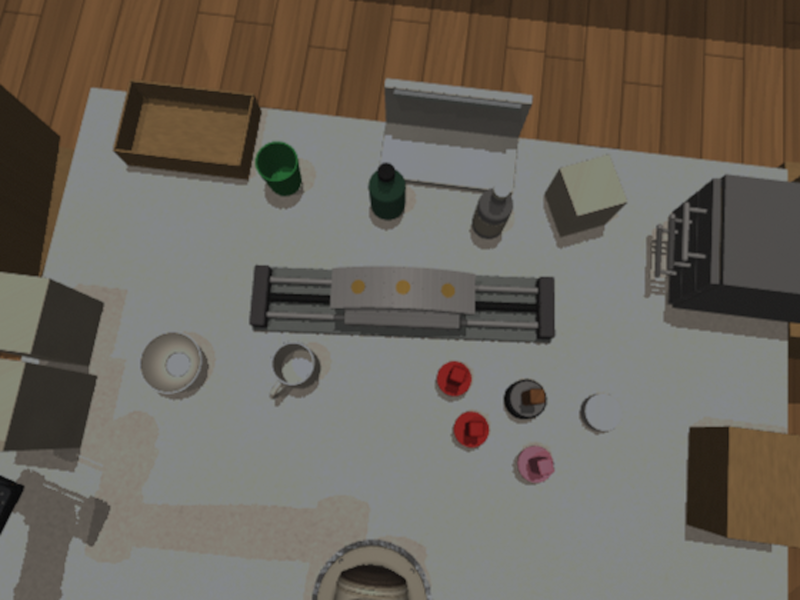

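Scene: the brown-handled buffer sits in the black holder on the robot's right at (262,395), with its handle top at (256,355). The badges are at (433,264), (415,287) and (396,321). Top: handle top at (534,397), badges at (358,287), (403,287) and (448,290).

```bash
cat > h.py <<'E'
from station import r
import cv2,numpy as np
def ray(n,u,v,scale=1.0):
    c=r.get_calibration(n);K=np.array(c["intrinsics"]);d=np.linalg.solve(K,[u/scale,v/scale,1.])
    return np.array(c["eye"]),np.array(c["attitude"])@d
def onz(n,u,v,z,scale=800/560):
    e,d=ray(n,u,v,scale);return e+d*(z-e[2])/d[2]
E
python3 - <<'E'
from h import *
for nm,t,s,z in [("bl",(358,287),(433,264),.144),("bm",(403,287),(415,287),.155),("br",(448,290),(396,321),.144),("handle",(534,397),(256,355),.136),("collar",(526,400),(262,385),.05)]:
    print(nm,onz("top",*t,z).round(4),onz("scene",*s,z).round(4))
for nm,p in dict(jl=(252,298),jr=(553,308)).items(): print(nm,onz("top",*p,.045).round(4))
for nm,p,z in [("redA",(458,377),.13),("redB",(475,427),.13),("pink",(540,465),.13),("mug",(297,355),.095),("tin",(601,410),.035),("flask",(502,195),.19),("tumb",(387,173),.17)]: print(nm,onz("top",*p,z).round(4))
import cv2
a=r.capture("top");b=r.capture("scene")
A=cv2.resize(a[230:350,290:450],None,fx=2.5,fy=2.5,interpolation=3)
A=cv2.resize(a[240:320,320:420],(800,640)[::1],interpolation=3)[:600]
B=cv2.resize(a[180:240,170:395],(800,213),interpolation=3)
im=np.vstack([cv2.resize(a[240:315,320:420],(512,384),interpolation=3),cv2.resize(B,(512,137))])
cv2.imwrite("pics/crop1.png",im)
E
```

```text
bl [0.5484 0.0934 0.144 ] [0.5511 0.0939 0.144 ]
bm [0.556  0.0138 0.155 ] [0.5582 0.0122 0.155 ]
br [ 0.5633 -0.0658  0.144 ] [ 0.5658 -0.0668  0.144 ]
handle [ 0.3959 -0.2342  0.136 ] [ 0.4063 -0.2392  0.136 ]
collar [ 0.3956 -0.2376  0.05  ] [ 0.3994 -0.2337  0.05  ]
jl [0.5228 0.3036 0.045 ]
jr [ 0.5772 -0.2752  0.045 ]
redA [ 0.4139 -0.1012  0.13  ]
redB [ 0.3326 -0.1393  0.13  ]
pink [ 0.2839 -0.255   0.13  ]
mug [0.4196 0.1903 0.095 ]
tin [ 0.3962 -0.3815  0.035 ]
flask [ 0.7344 -0.1385  0.19  ]
tumb [0.7585 0.0687 0.17  ]
```

View pics/crop1.png

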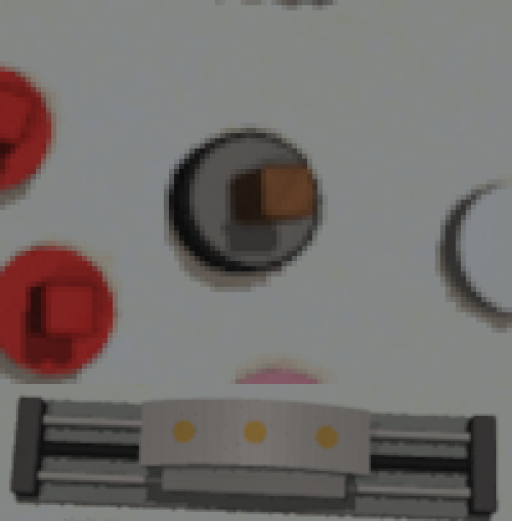

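drive_tool(commands=[1,0,0,0.3,0,1,0.1,-0.1,0.3,0.1,1,0.2,-0.2,0.3,0.2,1,0.75,-0.85,0.3,0.23,1,0.75,-0.85,0.3,0.23,1,0.75,-0.85,0.3,0.23,1,0.75,-0.85,0.3,0.23,1,0.75,-0.85,0.3,0.23,1,0.75,-0.85,0.3,0.23,1,0.75,-0.85,0.3,0.23,1,0.75,-0.85,0.3,0.23,1,0.75,-0.85,0.3,0.23])

```text
time_s: 1.4
tcp_pos: [0.4505, 0.2645, 0.313]
ee_rot: [[0.099, -0.995, -0.0], [-0.995, -0.099, -0.0], [0.0, 0.0, -1.0]]
wrist_force: [0.3, 0.3, -0.5]
gripper_width: 0.996
```

drive_tool(commands=[1,-0.13,-1,0,0,1,-0.13,-1,0,0,1,-0.13,-1,0,0,1,-0.13,-1,0,0,1,-0.13,-1,0,0,1,-0.13,-1,0,0,1,-0.13,-1,0,0,1,-0.13,-1,0,0,1,-0.13,-1,0,0])

```text
time_s: 2.3
tcp_pos: [0.3957, -0.1365, 0.313]
ee_rot: [[0.097, -0.995, -0.001], [-0.995, -0.097, -0.0], [0.0, 0.001, -1.0]]
wrist_force: [-0.0, 0.9, -0.4]
gripper_width: 1.001
```

drive_tool(commands=[1,0,-0.25,-0.1,0,1,0,-0.25,-0.1,0,1,0,-0.25,-0.1,0,1,0,-0.25,-0.1,0])

```text
time_s: 2.7
tcp_pos: [0.3968, -0.2331, 0.2719]
ee_rot: [[0.102, -0.995, -0.003], [-0.995, -0.102, 0.001], [-0.001, 0.002, -1.0]]
wrist_force: [-0.9, -0.4, -0.1]
gripper_width: 0.995
```

Run:
```python
from h import *
s=r.sense();print(s["tcp_pos"],s["wrist_force"])
c=r.get_calibration("wrist");print({k:np.round(v,4).tolist() for k,v in c.items()})
im=r.capture("wrist");cv2.imwrite("pics/w1.png",cv2.resize(im,(800,600),interpolation=3))
```

```text
[ 0.39678376 -0.23307708  0.27192526] [-0.87868583 -0.44602253 -0.1245258 ]
{'intrinsics': [[325.1923, 0.0, 280.1662], [0.0, 325.1923, 209.0954], [0.0, 0.0, 1.0]], 'eye': [0.4662, -0.2262, 0.4638], 'attitude': [[0.1022, -0.9611, -0.2566], [-0.9948, -0.0988, -0.0261], [-0.0003, 0.2579, -0.9662]]}
```

View pics/w1.png

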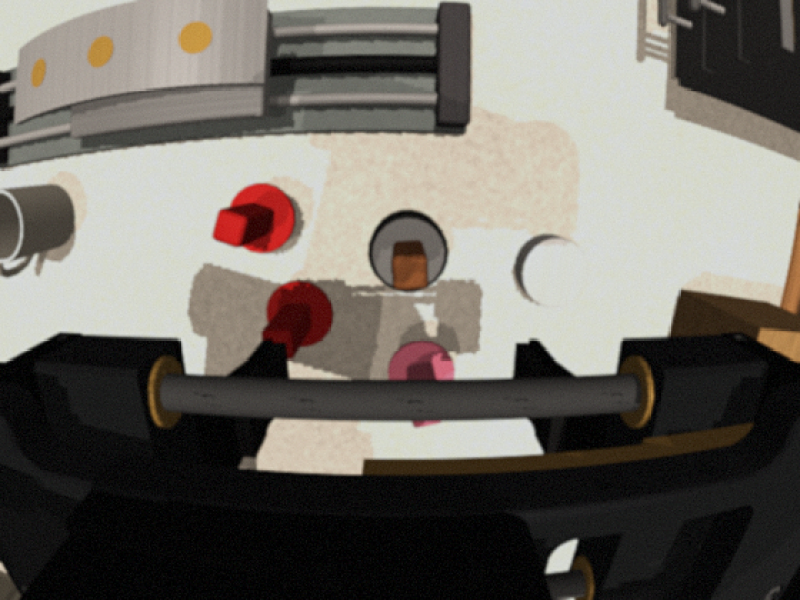

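Wrist view: the handle's top face is centred near (410,273), square to the jaws, and the collar is centred at (408,251).

```bash
cat >> h.py <<'E'
def wz(u,v,z,scale=800/560,c=None):
    c=c or r.get_calibration("wrist");K=np.array(c["intrinsics"])
    p=np.array([u/scale-K[0,2],v/scale-K[1,2]]);R=np.hypot(*p);th=R/K[0,0]
    d=np.array(c["attitude"])@np.r_[p/R*np.sin(th),np.cos(th)];e=np.array(c["eye"]);return e+d*(z-e[2])/d[2]
E
python3 - <<'E'
from h import *
for p,z in [((410,273),.136),((408,251),.054),((393,257),.136),((424,256),.136),((195,38),.144),((101,52),.155),((38,72),.144)]: print(wz(*p,z).round(4))
E
```

```text
[ 0.3995 -0.2396  0.136 ]
[ 0.4026 -0.2392  0.054 ]
[ 0.4099 -0.2262  0.136 ]
[ 0.413  -0.2482  0.136 ]
[ 0.5631 -0.0638  0.144 ]
[0.556  0.0153 0.155 ]
[0.5501 0.0967 0.144 ]
```

drive_tool(commands=[1,0.01,-0.015,-0.1,0,1,0.01,-0.015,-0.2,0,1,0.01,-0.015,-0.3,0,1,0.01,-0.015,-0.4,0,1,0.01,-0.015,-0.485,0,1,0.01,-0.015,-0.485,0,0,0.01,-0.015,-0.485,0,0,0.01,-0.015,-0.485,0,0,0.01,-0.015,-0.485,0,0,0.01,-0.015,-0.485,0,0,0.01,-0.015,-0.485,0,0,0.01,-0.015,-0.485,0])

```text
time_s: 3.95
tcp_pos: [0.4011, -0.2392, 0.0794]
ee_rot: [[0.104, -0.995, 0.001], [-0.995, -0.104, -0.0], [0.0, -0.001, -1.0]]
wrist_force: [0.6, 0.4, 0.2]
gripper_width: 0.539
```

drive_tool(commands=[0,0,0,0,0,0,0,0,0,0])

```text
time_s: 4.15
tcp_pos: [0.4009, -0.2391, 0.079]
ee_rot: [[0.104, -0.995, -0.0], [-0.995, -0.104, 0.0], [-0.0, 0.0, -1.0]]
wrist_force: [0.9, 1.2, -1.1]
gripper_width: 0.356
```

drive_tool(commands=[0,0,0,0,0,0,0,0,0,0,0,0,0,0,0,0,0,0,0,0,0,0,0,0,0,0,0,0,0.1,0,0,0,0,0.2,0,0,0,0,0.3,0,0,0,0,0.4,0,0,0,0,0.55,0,0,0,0,0.55,0,0,0,0,0.55,0])

```text
time_s: 5.35
tcp_pos: [0.4018, -0.239, 0.3006]
ee_rot: [[0.104, -0.995, 0.004], [-0.995, -0.104, -0.0], [0.001, -0.004, -1.0]]
wrist_force: [-0.4, 0.1, -2.2]
gripper_width: 0.292
```

Run:
```python
from h import *
s=r.sense();print(s["tcp_pos"],s["wrist_force"],s["gripper_width"])
F=[]
for i in range(6):
    im=r.capture("scene"); F.append(r.sense()["wrist_force"])
print(np.round(F,2).tolist(),np.mean(F,0))
w=r.capture("wrist")
cv2.imwrite("pics/l1.png",np.vstack([cv2.resize(im[120:330,120:400],(560,420)),cv2.resize(w,(240,180))[:, :].repeat(1,0) if 0 else cv2.resize(w[:180],(560,180))]))
```

```text
[ 0.40181832 -0.23897352  0.30063767] [-0.420299    0.06209033 -2.21516858] 0.29169885756938935
[[0.02, 0.04, -2.37], [0.15, 0.47, -1.8], [0.33, 0.13, -2.42], [0.39, -0.2, -2.08], [0.49, 0.41, -1.36], [1.02, 0.3, -1.56]] [ 0.39869764  0.1908704  -1.93185538]
```

View pics/l1.png

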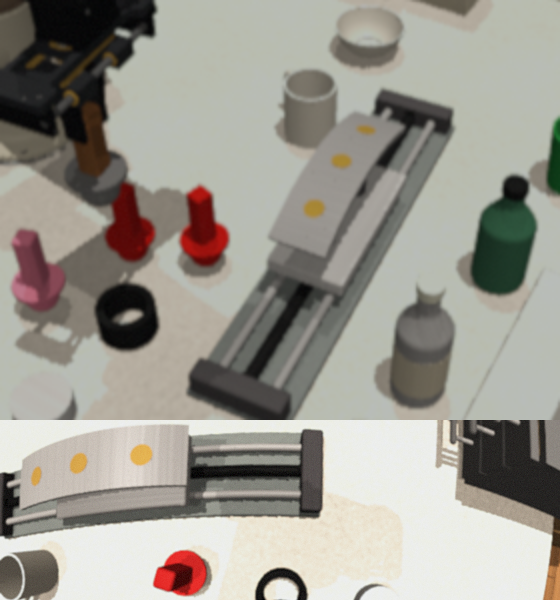

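drive_tool(commands=[0,0.37,0.82,0,0,0,0.37,0.82,0,0,0,0.37,0.82,0,0,0,0.37,0.82,0,0,0,0.37,0.82,0,0,0,0.37,0.82,0,0,0,0.37,0.82,0,0,0,0.37,0.82,0,0,0,0.37,0.82,0,0,0,0.37,0.82,-0.1,0,0,0.37,0.82,-0.15,0,0,0.37,0.82,-0.15,0])

```text
time_s: 6.9
tcp_pos: [0.5461, 0.0868, 0.2356]
ee_rot: [[0.102, -0.995, -0.008], [-0.995, -0.102, -0.003], [0.002, 0.008, -1.0]]
wrist_force: [-0.0, 0.5, -1.8]
gripper_width: 0.298
```

```bash
cat >> h.py <<'E'
O=np.array([.5565,.0140]);ey=np.array([-.0915,.9958]);ex=np.array([.9958,.0915])
TARE=np.array([.2,.2,-1.9])
def blobs(im):
    hsv=cv2.cvtColor(im,cv2.COLOR_BGR2HSV)
    m=cv2.inRange(hsv,(15,130,90),(32,255,255))
    n,_,st,ce=cv2.connectedComponentsWithStats(m)
    return [(ce[i],st[i,4]) for i in range(1,n) if 15<st[i,4]<900]
def est(k=4,cams=("scene","top")):
    F=[];I={}
    for i in range(k):
        n=cams[i%len(cams)];I[n]=r.capture(n);F.append(r.sense()["wrist_force"])
    s=r.sense();F=np.mean(F,0)-TARE;sink=max(F[2],0)/200
    p=s["tcp_pos"]-.051*np.array([0,0,1]) ; p=np.array(s["tcp_pos"])+.051*np.array(s["ee_rot"])[:,2]
    Y=(p[:2]-O)@ey;X=(p[:2]-O)@ex;cF=-F[:2]@ey/30
    print("t",round(s["time_s"],2),"tcp",np.round(s["tcp_pos"],4),"F",F.round(2),"X,Y,z mm",(1e3*np.r_[X,Y,p[2]]).round(1),"c(force)",round(cF*1e3,1),"q",round((Y-cF)*1e3,1))
    q=Y-cF;print(" sinkgeom mm",round(1e3*(.155-.3+np.sqrt(.322**2-q*q)-p[2]),1),"sinkF",round(1e3*sink,1))
    for n in I:
        for ce,a in blobs(I[n]):
            for by,dz in((.08,-.0109),(0,0),(-.08,-.0109)):
                w=onz(n,*ce,.155+dz-sink,1.0)[:2]-O
                c=w@ey-by;
                if abs(w@ex)<.02 and abs(c)<.13: print("  ",n,a,"as",by,"x",round(1e3*(w@ex),1),"c",round(1e3*c,1))
    return I
E
python3 - <<'E'
from h import *
I=est()
E
```

```text
t 7.1 tcp [0.55   0.0884 0.2411] F [-0.16 -0.29  1.14] X,Y,z mm [  0.5  74.7 190.1] c(force) 9.2 q 65.6
 sinkgeom mm -19.9 sinkF 5.7
   scene 30 as 0.08 x -5.1 c -61.2
   scene 30 as 0 x -0.6 c 7.8
   scene 30 as -0.08 x -5.1 c 98.8
   scene 61 as 0 x 1.2 c -83.5
   scene 61 as -0.08 x -3.3 c 6.2
   top 41 as 0.08 x 7.4 c -78.5
   top 41 as 0 x 4.8 c 1.4
   top 41 as -0.08 x 7.4 c 81.5
   top 58 as 0 x -1.6 c -78.7
   top 58 as -0.08 x 1.0 c 0.5
```

drive_tool(commands=[0,0,0,-0.02,0,0,0,0,-0.04,0,0,0,0,-0.05,0,0,0,0,-0.058,0,0,0,0,-0.065,0,0,0,0,-0.072,0,0,0,-0.004,-0.08,0,0,0,-0.008,-0.087,0,0,0,-0.012,-0.095,0,0,0,-0.016,-0.102,0,0,0.001,-0.02,-0.109,0,0,0.001,-0.02,-0.116,0])

```text
time_s: 8.3
tcp_pos: [0.5499, 0.0807, 0.193]
ee_rot: [[0.104, -0.995, 0.001], [-0.995, -0.104, -0.0], [0.0, -0.001, -1.0]]
wrist_force: [0.3, -0.8, 3.0]
gripper_width: 0.299
```

Run:
```python
from h import *
I=est()
```

```text
t 8.5 tcp [0.5496 0.0809 0.1929] F [ 0.31 -0.13  5.01] X,Y,z mm [ -0.7  67.3 141.9] c(force) 5.2 q 62.0
 sinkgeom mm 29.1 sinkF 25.0
   scene 18 as 0.08 x 0.2 c -78.1
   scene 18 as 0 x 4.5 c -8.7
   scene 18 as -0.08 x 0.2 c 81.9
   scene 56 as 0 x 4.2 c -99.5
   scene 56 as -0.08 x -0.1 c -10.2
   top 16 as 0.08 x 6.8 c -84.5
   top 16 as 0 x 4.2 c -4.5
   top 16 as -0.08 x 6.8 c 75.5
   top 53 as 0 x -3.4 c -88.2
   top 53 as -0.08 x -0.9 c -9.1
```

drive_tool(commands=[0,0,0,0,0,0,0,0,0,0,0,0,0,0,0,0,0,0,0,0,0,0,0,0,0,0,0,0,0,0,0,0,0,0,0])

```text
time_s: 9.2
tcp_pos: [0.5495, 0.081, 0.1927]
ee_rot: [[0.104, -0.995, 0.0], [-0.995, -0.104, 0.0], [-0.0, -0.0, -1.0]]
wrist_force: [1.3, 0.8, 3.1]
gripper_width: 0.296
```

Run:
```python
from h import *
I=est(6)
```

```text
t 9.5 tcp [0.5495 0.081  0.1927] F [0.3  0.35 5.29] X,Y,z mm [ -0.8  67.3 141.7] c(force) -10.8 q 78.1
 sinkgeom mm 25.7 sinkF 26.5
   scene 20 as 0.08 x -1.0 c -75.9
   scene 20 as 0 x 3.4 c -6.5
   scene 20 as -0.08 x -1.0 c 84.1
   scene 57 as 0 x 3.3 c -97.7
   scene 57 as -0.08 x -1.1 c -8.4
   top 16 as 0.08 x 7.1 c -84.5
   top 16 as 0 x 4.6 c -4.5
   top 16 as -0.08 x 7.1 c 75.5
   top 54 as 0 x -3.0 c -88.5
   top 54 as -0.08 x -0.5 c -9.4
```

drive_tool(commands=[0,0,0,0,0,0,0,0,0,0,0,0,0,0,0,0,0,0,0,0,0,0,0,0,0,0,0,0,0,0,0,0,0,0,0,0,0,0,0,0,0,0,0,0,0,0,0,0,0,0])

```text
time_s: 10.5
tcp_pos: [0.5495, 0.081, 0.1927]
ee_rot: [[0.104, -0.995, 0.0], [-0.995, -0.104, 0.0], [-0.0, -0.0, -1.0]]
wrist_force: [0.7, 0.4, 3.5]
gripper_width: 0.295
```

drive_tool(commands=[0,0,0,0,0,0,0,0,0,0,0,0,0,0,0,0,0,0,0,0,0,0,0,0,0,0,0,0,0,0])

```text
time_s: 11.1
tcp_pos: [0.5494, 0.081, 0.1927]
ee_rot: [[0.104, -0.995, 0.0], [-0.995, -0.104, 0.0], [0.0, -0.0, -1.0]]
wrist_force: [0.6, 0.3, 2.9]
gripper_width: 0.297
```

Run:
```python
from h import *
I=est(8)
# slide plan: moving right: quasi-static, N~5
mu=.15
for Y in range(67,-100,-6):
    # find q with sink 25 : c=-(T+slope)/30
    from scipy.optimize import brentq
    f=lambda q:(Y/1e3-q)+5*(q/.322+mu)/30
    q=brentq(f,-.2,.2);print(Y,"q",round(q*1e3),"c",round(Y-q*1e3),"tcpz",round(.155-.3+np.sqrt(.322**2-q*q)-.025+.051,4),end=" | ")
```

```text
t 11.5 tcp [0.5494 0.081  0.1927] F [0.79 0.15 5.36] X,Y,z mm [ -0.9  67.4 141.7] c(force) -2.6 q 70.0
 sinkgeom mm 27.6 sinkF 26.8
   scene 21 as 0.08 x -1.3 c -76.1
   scene 21 as 0 x 3.0 c -6.7
   scene 21 as -0.08 x -1.3 c 83.9
   scene 57 as 0 x 3.1 c -97.5
   scene 57 as -0.08 x -1.2 c -8.2
   top 17 as 0.08 x 7.4 c -84.3
   top 17 as 0 x 4.8 c -4.2
   top 17 as -0.08 x 7.4 c 75.7
   top 54 as 0 x -2.9 c -88.5
   top 54 as -0.08 x -0.5 c -9.4
67 q 191 c -124 tcpz 0.1404 | 61 q 178 c -117 tcpz 0.1491 | 55 q 166 c -111 tcpz 0.157 | 49 q 153 c -104 tcpz 0.1641 | 43 q 141 c -98 tcpz 0.1705 | 37 q 129 c -92 tcpz 0.1762 | 31 q 116 c -85 tcpz 0.1813 | 25 q 104 c -79 tcpz 0.1859 | 19 q 91 c -72 tcpz 0.1898 | 13 q 79 c -66 tcpz 0.1932 | 7 q 66 c -59 tcpz 0.1961 | 1 q 54 c -53 tcpz 0.1985 | -5 q 41 c -46 tcpz 0.2003 | -11 q 29 c -40 tcpz 0.2017 | -17 q 17 c -34 tcpz 0.2026 | -23 q 4 c -27 tcpz 0.203 | -29 q -8 c -21 tcpz 0.2029 | -35 q -21 c -14 tcpz 0.2023 | -41 q -33 c -8 tcpz 0.2013 | -47 q -46 c -1 tcpz 0.1998 | -53 q -58 c 5 tcpz 0.1977 | -59 q -70 c 11 tcpz 0.1952 | -65 q -83 c 18 tcpz 0.1921 | -71 q -95 c 24 tcpz 0.1886 | -77 q -108 c 31 tcpz 0.1844 | -83 q -120 c 37 tcpz 0.1797 | -89 q -133 c 44 tcpz 0.1744 | -95 q -145 c 50 tcpz 0.1685 |
```

drive_tool(commands=[0,0.001,-0.008,0,0,0,0.002,-0.016,0,0,0,0.002,-0.024,0,0,0,0.003,-0.032,0,0,0,0.004,-0.04,0,0,0,0.005,-0.048,0,0,0,0.005,-0.056,0,0,0,0.006,-0.064,0,0,0,0.007,-0.072,0,0,0,0.007,-0.08,0,0,0,0.008,-0.085,0,0,0,0.008,-0.09,0,0])

```text
time_s: 12.7
tcp_pos: [0.5526, 0.0448, 0.1926]
ee_rot: [[0.104, -0.995, -0.0], [-0.995, -0.104, 0.0], [-0.0, 0.0, -1.0]]
wrist_force: [0.0, 1.7, 3.0]
gripper_width: 0.298
```

Run:
```python
from h import *
I=est(4)
```

```text
t 12.9 tcp [0.5526 0.0449 0.1926] F [0.13 0.49 5.56] X,Y,z mm [ -1.1  31.2 141.6] c(force) -16.0 q 47.1
 sinkgeom mm 32.0 sinkF 27.8
   scene 21 as 0.08 x -1.3 c -113.1
   scene 21 as 0 x 3.1 c -43.2
   scene 21 as -0.08 x -1.3 c 46.9
   scene 61 as -0.08 x -1.9 c -44.1
   top 56 as 0 x -2.6 c -124.1
   top 56 as -0.08 x -0.1 c -45.3
```

drive_tool(commands=[0,0,-0.005,0,0,0,0.001,-0.01,0,0,0,0.001,-0.015,0,0,0,0.002,-0.02,0,0,0,0.002,-0.025,0,0,0,0.003,-0.03,0,0,0,0.003,-0.035,0.001,0,0,0.004,-0.04,0.002,0,0,0.004,-0.045,0.003,0,0,0.005,-0.05,0.004,0,0,0.005,-0.055,0.005,0,0,0.006,-0.06,0.006,0])

```text
time_s: 14.1
tcp_pos: [0.5548, 0.0208, 0.195]
ee_rot: [[0.104, -0.995, -0.0], [-0.995, -0.104, 0.0], [-0.0, 0.0, -1.0]]
wrist_force: [-1.1, 1.9, 2.7]
gripper_width: 0.299
```

Run:
```python
from h import *
I=est(4)
```

```text
t 14.3 tcp [0.5548 0.0208 0.1949] F [-0.47  0.98  4.64] X,Y,z mm [ -1.1   7.  143.9] c(force) -33.9 q 40.8
 sinkgeom mm 30.5 sinkF 23.2
   scene 24 as 0 x 3.1 c -67.5
   scene 24 as -0.08 x -1.2 c 22.3
   scene 65 as -0.08 x -1.1 c -69.7
   top 22 as 0 x 3.9 c -66.7
   top 22 as -0.08 x 6.5 c 12.6
   top 57 as -0.08 x -0.9 c -68.7
```

drive_tool(commands=[0,0,-0.004,0,0,0,0.001,-0.008,0.001,0,0,0.001,-0.012,0.002,0,0,0.001,-0.016,0.003,0,0,0.002,-0.02,0.004,0,0,0.002,-0.024,0.005,0,0,0.003,-0.028,0.006,0,0,0.003,-0.032,0.007,0,0,0.004,-0.036,0.008,0,0,0.004,-0.04,0.009,0])

```text
time_s: 15.3
tcp_pos: [0.5568, 0.0048, 0.1987]
ee_rot: [[0.104, -0.995, 0.0], [-0.995, -0.104, -0.0], [0.0, -0.0, -1.0]]
wrist_force: [0.4, 1.9, 1.3]
gripper_width: 0.295
```

Run:
```python
from h import *
I=est(4)
```

```text
t 15.5 tcp [0.5567 0.0049 0.1987] F [-0.29  1.81  4.62] X,Y,z mm [ -0.6  -9.1 147.7] c(force) -60.9 q 51.8
 sinkgeom mm 25.1 sinkF 23.1
   scene 24 as 0 x 2.7 c -75.1
   scene 24 as -0.08 x -1.7 c 14.5
   scene 65 as -0.08 x -2.1 c -78.2
   top 28 as 0 x 4.4 c -75.7
   top 28 as -0.08 x 7.0 c 3.5
   top 56 as -0.08 x -0.6 c -78.9
```

drive_tool(commands=[0,0,-0.004,0,0,0,0.001,-0.008,0,0,0,0.001,-0.012,0.001,0,0,0.001,-0.016,0.002,0,0,0.002,-0.02,0.003,0,0,0.002,-0.024,0.004,0,0,0.003,-0.028,0.005,0,0,0.003,-0.032,0.006,0,0,0.003,-0.036,0.007,0,0,0.004,-0.04,0.007,0,0,0.004,-0.044,0.007,0,0,0.004,-0.048,0.007,0])

```text
time_s: 16.7
tcp_pos: [0.5583, -0.0144, 0.2015]
ee_rot: [[0.104, -0.995, 0.0], [-0.995, -0.104, 0.0], [0.0, -0.0, -1.0]]
wrist_force: [-1.1, 1.6, 3.6]
gripper_width: 0.297
```

Run:
```python
from h import *
I=est(4)
```

```text
t 16.9 tcp [ 0.5582 -0.0143  0.2015] F [-0.3   1.35  5.03] X,Y,z mm [ -0.9 -28.3 150.5] c(force) -45.9 q 17.5
 sinkgeom mm 26.0 sinkF 25.1
   scene 34 as 0 x -0.2 c -70.3
   scene 34 as -0.08 x -4.6 c 19.5
   scene 64 as -0.08 x -2.0 c -68.7
   top 54 as -0.08 x -0.3 c -68.9
```

drive_tool(commands=[0,0,-0.004,0,0,0,0.001,-0.008,0,0,0,0.001,-0.012,0.001,0,0,0.001,-0.016,0.001,0,0,0.002,-0.02,0.001,0,0,0.002,-0.024,0.002,0,0,0.003,-0.028,0.002,0,0,0.003,-0.032,0.002,0,0,0.003,-0.036,0.003,0,0,0.004,-0.04,0.003,0,0,0.004,-0.044,0.003,0,0,0.004,-0.048,0.003,0])

```text
time_s: 18.1
tcp_pos: [0.5598, -0.0337, 0.2027]
ee_rot: [[0.104, -0.995, 0.0], [-0.995, -0.104, -0.0], [0.0, -0.0, -1.0]]
wrist_force: [0.2, 1.4, 3.8]
gripper_width: 0.297
```

Run:
```python
from h import *
I=est(4)
```

```text
t 18.3 tcp [ 0.5598 -0.0335  0.2026] F [-0.53  1.1   5.06] X,Y,z mm [ -1.  -47.6 151.6] c(force) -38.3 q -9.3
 sinkgeom mm 25.2 sinkF 25.3
   scene 59 as -0.08 x -0.7 c -57.8
   top 47 as 0.08 x 1.7 c -55.4
   top 47 as 0 x -0.8 c 24.3
   top 47 as -0.08 x 1.7 c 104.6
   top 43 as -0.08 x 0.6 c -57.8
```

drive_tool(commands=[0,0,-0.004,0,0,0,0.001,-0.008,0,0,0,0.001,-0.012,0,0,0,0.001,-0.014,0,0,0,0.001,-0.014,0,0,0,0.001,-0.014,0,0,0,0.001,-0.014,0,0,0,0.001,-0.014,0,0])

```text
time_s: 19.1
tcp_pos: [0.5602, -0.039, 0.2026]
ee_rot: [[0.104, -0.995, -0.0], [-0.995, -0.104, -0.0], [0.0, 0.0, -1.0]]
wrist_force: [-0.1, 1.1, 2.5]
gripper_width: 0.295
```

Run:
```python
from h import *
I=est(6)
cv2.imwrite("pics/m1.png",np.vstack([cv2.resize(I["scene"][130:280,200:400],(533,400),interpolation=3),cv2.resize(I["top"][160:240,170:395],(533,190),interpolation=3)]))
```

```text
t 19.4 tcp [ 0.5602 -0.039   0.2026] F [-0.35  1.01  5.07] X,Y,z mm [ -1.2 -53.1 151.6] c(force) -34.6 q -18.5
 sinkgeom mm 24.9 sinkF 25.4
   scene 20 as 0.08 x 0.4 c -41.3
   scene 20 as 0 x 4.7 c 27.7
   scene 20 as -0.08 x 0.4 c 118.7
   scene 49 as 0 x 4.7 c -129.1
   scene 49 as -0.08 x 0.4 c -40.2
   top 20 as 0.08 x 1.1 c -40.4
   top 20 as 0 x -1.4 c 39.2
   top 20 as -0.08 x 1.1 c 119.6
   top 28 as 0 x -0.5 c -119.6
   top 28 as -0.08 x 2.0 c -40.8
```

View pics/m1.png

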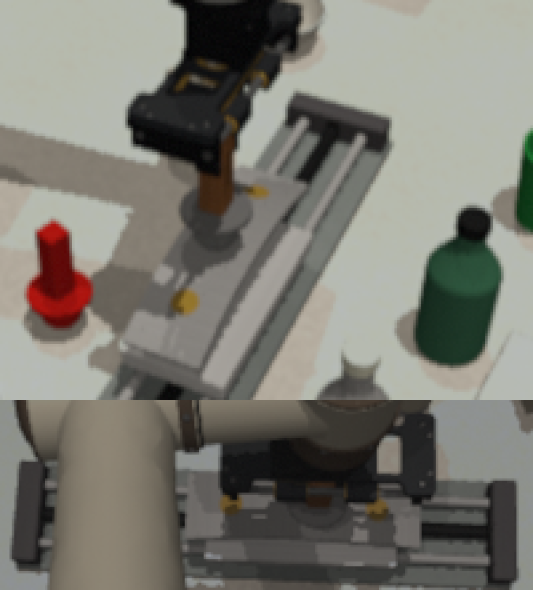

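The felt is on the middle badge, but the carriage is creeping back. I'll ease the pad along with it.

drive_tool(commands=[0,0,0.004,0,0,0,-0.001,0.008,0,0,0,-0.001,0.012,0,0,0,-0.001,0.016,0,0,0,-0.001,0.016,0,0])

```text
time_s: 19.9
tcp_pos: [0.5598, -0.0323, 0.2026]
ee_rot: [[0.104, -0.995, -0.0], [-0.995, -0.104, 0.0], [-0.0, 0.0, -1.0]]
wrist_force: [-0.5, 0.6, 3.2]
gripper_width: 0.295
```

Run:
```python
from h import *
I=est(4)
```

```text
t 20.1 tcp [ 0.5598 -0.0326  0.2026] F [-0.79  0.86  5.08] X,Y,z mm [ -1.  -46.7 151.6] c(force) -30.8 q -15.9
 sinkgeom mm 25.0 sinkF 25.4
   scene 50 as 0 x 5.0 c -121.1
   scene 50 as -0.08 x 0.7 c -32.1
   top 24 as 0.08 x -0.2 c -29.2
   top 24 as 0 x -2.7 c 50.3
   top 30 as 0 x -1.0 c -112.2
   top 30 as -0.08 x 1.5 c -33.3
```

drive_tool(commands=[0,-0.001,0.01,0,0,0,-0.002,0.02,0,0,0,-0.002,0.03,0,0,0,-0.003,0.036,0,0,0,-0.003,0.036,0,0])

```text
time_s: 20.6
tcp_pos: [0.5586, -0.0175, 0.2026]
ee_rot: [[0.105, -0.995, 0.0], [-0.995, -0.105, 0.001], [-0.001, -0.0, -1.0]]
wrist_force: [-0.4, 0.5, 3.3]
gripper_width: 0.294
```

Run:
```python
from h import *
I=est(4)
```

```text
t 20.8 tcp [ 0.5587 -0.0183  0.2027] F [-0.1   0.4   5.46] X,Y,z mm [ -0.8 -32.4 151.7] c(force) -13.6 q -18.7
 sinkgeom mm 24.8 sinkF 27.3
   scene 48 as 0 x 3.3 c -104.1
   scene 48 as -0.08 x -1.1 c -14.9
   top 26 as 0.08 x 0.7 c -16.4
   top 26 as 0 x -1.8 c 63.0
   top 31 as 0 x 0.1 c -96.5
   top 31 as -0.08 x 2.6 c -17.4
```

drive_tool(commands=[0,-0.001,0.01,0,0,0,-0.002,0.02,0,0,0,-0.003,0.03,0,0,0,-0.004,0.04,0,0,0,-0.005,0.05,0,0,0,-0.006,0.06,0,0,0,-0.006,0.07,0,0,0,-0.007,0.078,0,0,0,-0.008,0.085,0,0,0,-0.008,0.09,0,0,0,-0.009,0.095,0,0,0,-0.009,0.1,0,0])

```text
time_s: 22.0
tcp_pos: [0.555, 0.0218, 0.2027]
ee_rot: [[0.104, -0.995, 0.0], [-0.995, -0.104, -0.0], [0.0, 0.0, -1.0]]
wrist_force: [0.8, -0.5, 3.6]
gripper_width: 0.293
```

Run:
```python
from h import *
I=est(4)
```

```text
t 22.2 tcp [0.555  0.0218 0.2027] F [ 0.23 -0.38  5.07] X,Y,z mm [ -0.8   7.9 151.7] c(force) 13.2 q -5.3
 sinkgeom mm 25.3 sinkF 25.3
   scene 48 as 0 x 5.0 c -68.1
   scene 48 as -0.08 x 0.7 c 21.7
   top 29 as 0.08 x 2.4 c 21.2
   top 29 as 0 x -0.1 c 100.2
   top 35 as 0 x 0.9 c -57.6
   top 35 as -0.08 x 3.4 c 21.9
```

drive_tool(commands=[0,-0.001,0.008,0,0,0,-0.001,0.016,0,0,0,-0.002,0.024,0,0,0,-0.003,0.032,0,0,0,-0.003,0.038,0,0,0,-0.004,0.043,0,0])

```text
time_s: 22.8
tcp_pos: [0.5533, 0.0392, 0.2026]
ee_rot: [[0.104, -0.995, -0.0], [-0.995, -0.104, -0.0], [0.0, 0.0, -1.0]]
wrist_force: [-0.2, -1.1, 3.6]
gripper_width: 0.3
```

Run:
```python
from h import *
I=est(4)
```

```text
t 23.0 tcp [0.5533 0.039  0.2026] F [-1.1  -0.62  5.13] X,Y,z mm [ -0.9  25.2 151.6] c(force) 17.1 q 8.1
 sinkgeom mm 25.3 sinkF 25.6
   scene 44 as 0.08 x 0.9 c -123.4
   scene 44 as 0 x 5.2 c -53.3
   scene 44 as -0.08 x 0.9 c 36.6
   top 39 as 0.08 x 2.9 c 36.2
   top 39 as 0 x 0.4 c 115.0
   top 34 as 0.08 x 3.7 c -124.2
   top 34 as 0 x 1.2 c -43.8
   top 34 as -0.08 x 3.7 c 35.8
```

drive_tool(commands=[0,0,0.004,0,0,0,0,0.004,0,0,0,0,0.004,0,0,0,0,0.004,0,0,0,0,0.004,0,0])

```text
time_s: 23.5
tcp_pos: [0.5534, 0.0405, 0.2026]
ee_rot: [[0.104, -0.995, -0.0], [-0.995, -0.104, -0.0], [0.0, 0.0, -1.0]]
wrist_force: [0.1, -1.1, 3.1]
gripper_width: 0.296
```

Run:
```python
from h import *
I=est(4)
```

```text
t 23.7 tcp [0.5534 0.0405 0.2026] F [-0.13 -1.55  5.12] X,Y,z mm [ -0.6  26.7 151.6] c(force) 51.0 q -24.3
 sinkgeom mm 24.4 sinkF 25.6
   scene 38 as 0.08 x 1.0 c -123.1
   scene 38 as 0 x 5.4 c -53.0
   scene 38 as -0.08 x 1.0 c 36.9
   top 38 as 0.08 x 2.9 c 35.8
   top 38 as 0 x 0.4 c 114.6
   top 29 as 0.08 x 4.3 c -123.6
   top 29 as 0 x 1.7 c -43.2
   top 29 as -0.08 x 4.3 c 36.4
```

drive_tool(commands=[0,0,0,0,0,0,0,0,0,0,0,0,0,0,0,0,0,0,0,0,0,0,0,0,0,0,0,0,0,0,0,0,0,0,0,0,0,0,0,0,0,0,0,0,0,0,0,0,0,0,0,0,0,0,0])

```text
time_s: 24.8
tcp_pos: [0.5534, 0.0406, 0.2026]
ee_rot: [[0.104, -0.995, -0.0], [-0.995, -0.104, -0.0], [0.0, 0.0, -1.0]]
wrist_force: [0.3, -1.9, 4.1]
gripper_width: 0.299
```

Run:
```python
from h import *
I=est(8)
```

```text
t 25.2 tcp [0.5534 0.0406 0.2026] F [-0.36 -1.57  5.48] X,Y,z mm [ -0.7  26.7 151.6] c(force) 50.9 q -24.2
 sinkgeom mm 24.4 sinkF 27.4
   scene 37 as 0.08 x 0.5 c -121.7
   scene 37 as 0 x 4.9 c -51.7
   scene 37 as -0.08 x 0.5 c 38.3
   top 37 as 0.08 x 3.5 c 36.2
   top 37 as 0 x 1.0 c 115.1
   top 30 as 0.08 x 4.7 c -124.1
   top 30 as 0 x 2.2 c -43.7
   top 30 as -0.08 x 4.7 c 35.9
```

drive_tool(commands=[0,0.001,-0.01,0,0,0,0.002,-0.02,0,0,0,0.003,-0.03,0,0,0,0.004,-0.04,0,0,0,0.005,-0.05,0,0,0,0.006,-0.06,0,0,0,0.006,-0.07,0,0,0,0.007,-0.08,0,0,0,0.008,-0.09,0,0,0,0.009,-0.1,0,0,0,0.01,-0.11,0,0,0,0.011,-0.12,0,0])

```text
time_s: 26.4
tcp_pos: [0.5578, -0.0076, 0.2026]
ee_rot: [[0.104, -0.995, -0.0], [-0.995, -0.104, 0.0], [-0.0, -0.0, -1.0]]
wrist_force: [-1.4, 0.9, 2.8]
gripper_width: 0.295
```

drive_tool(commands=[0,0.001,-0.007,0,0,0,0.001,-0.014,0,0,0,0.002,-0.021,0,0,0,0.003,-0.028,0,0,0,0.003,-0.035,0,0,0,0.004,-0.042,0,0,0,0.004,-0.049,0,0,0,0.005,-0.055,0,0])

```text
time_s: 27.2
tcp_pos: [0.5598, -0.0297, 0.2027]
ee_rot: [[0.104, -0.995, 0.0], [-0.995, -0.104, 0.0], [-0.0, -0.0, -1.0]]
wrist_force: [-0.6, 1.3, 3.7]
gripper_width: 0.296
```

Run:
```python
from h import *
I=est(4)
```

```text
t 27.4 tcp [ 0.5598 -0.0295  0.2026] F [-0.52  0.19  5.  ] X,Y,z mm [ -0.7 -43.6 151.6] c(force) -7.7 q -35.9
 sinkgeom mm 23.3 sinkF 25.0
   scene 18 as 0.08 x 2.7 c -33.4
   scene 18 as 0 x 7.0 c 35.5
   scene 18 as -0.08 x 2.7 c 126.6
   scene 46 as 0 x 5.4 c -122.1
   scene 46 as -0.08 x 1.1 c -33.1
   top 24 as 0.08 x 0.8 c -32.1
   top 24 as 0 x -1.7 c 47.4
   top 24 as -0.08 x 0.8 c 127.9
   top 29 as 0 x 0.5 c -111.4
   top 29 as -0.08 x 3.0 c -32.5
```

drive_tool(commands=[0,0.001,-0.006,0,0,0,0.001,-0.012,0,0,0,0.002,-0.018,0,0,0,0.002,-0.024,-0.001,0,0,0.003,-0.03,-0.001,0,0,0.003,-0.036,-0.002,0,0,0.004,-0.041,-0.002,0,0,0.004,-0.045,-0.003,0,0,0.004,-0.049,-0.003,0])

```text
time_s: 28.3
tcp_pos: [0.5614, -0.0492, 0.2014]
ee_rot: [[0.104, -0.995, -0.0], [-0.995, -0.104, -0.0], [0.0, 0.0, -1.0]]
wrist_force: [0.1, 0.9, 2.7]
gripper_width: 0.298
```

Run:
```python
from h import *
I=est(4)
```

```text
t 28.5 tcp [ 0.5614 -0.0491  0.2014] F [-0.46  0.87  5.13] X,Y,z mm [ -0.9 -63.2 150.4] c(force) -30.4 q -32.8
 sinkgeom mm 24.9 sinkF 25.7
   scene 21 as 0.08 x -0.2 c -31.1
   scene 21 as 0 x 4.2 c 37.8
   scene 21 as -0.08 x -0.2 c 128.9
   scene 61 as 0 x 3.6 c -120.0
   scene 61 as -0.08 x -0.8 c -31.0
   top 55 as 0.08 x 0.9 c -31.7
   top 55 as 0 x -1.6 c 47.8
   top 55 as -0.08 x 0.9 c 128.3
   top 22 as 0 x -2.5 c -112.6
   top 22 as -0.08 x -0.0 c -33.7
```

drive_tool(commands=[0,0,-0.005,-0.001,0,0,0.001,-0.01,-0.002,0,0,0.001,-0.015,-0.003,0,0,0.002,-0.02,-0.004,0,0,0.002,-0.025,-0.006,0,0,0.003,-0.03,-0.008,0,0,0.003,-0.035,-0.01,0])

```text
time_s: 29.2
tcp_pos: [0.5627, -0.0633, 0.1974]
ee_rot: [[0.104, -0.995, 0.0], [-0.995, -0.104, -0.0], [0.0, -0.0, -1.0]]
wrist_force: [-0.6, 0.6, 2.9]
gripper_width: 0.297
```

Run:
```python
from h import *
I=est(4)
```

```text
t 29.4 tcp [ 0.5626 -0.0632  0.1974] F [ 0.24 -0.1   5.23] X,Y,z mm [ -1.  -77.4 146.4] c(force) 4.1 q -81.5
 sinkgeom mm 20.1 sinkF 26.1
   scene 22 as 0.08 x -0.1 c -23.8
   scene 22 as 0 x 4.3 c 45.0
   scene 18 as 0 x 8.7 c -115.1
   scene 18 as -0.08 x 4.4 c -26.0
   top 43 as 0.08 x 1.2 c -24.3
   top 43 as 0 x -1.3 c 55.1
   top 26 as 0.08 x 5.0 c -101.0
   top 26 as 0 x 2.5 c -20.8
   top 26 as -0.08 x 5.0 c 59.0
```

drive_tool(commands=[0,0,-0.003,-0.002,0,0,0,-0.005,-0.004,0,0,0.001,-0.007,-0.006,0,0,0.001,-0.007,-0.008,0,0,0.001,-0.007,-0.01,0,0,0.001,-0.007,-0.01,0])

```text
time_s: 30.0
tcp_pos: [0.563, -0.0658, 0.1933]
ee_rot: [[0.104, -0.995, -0.0], [-0.995, -0.104, -0.0], [0.0, 0.0, -1.0]]
wrist_force: [-0.6, -0.2, 2.7]
gripper_width: 0.298
```

Run:
```python
from h import *
I=est(4)
```

```text
t 30.2 tcp [ 0.563  -0.0658  0.1935] F [-0.08  0.06  6.  ] X,Y,z mm [ -0.8 -80.1 142.5] c(force) -2.1 q -78.0
 sinkgeom mm 24.9 sinkF 30.0
   scene 19 as 0.08 x -1.4 c -9.3
   scene 19 as 0 x 2.9 c 59.3
   scene 22 as 0.08 x -2.1 c -76.3
   scene 22 as 0 x 2.2 c -6.8
   scene 22 as -0.08 x -2.1 c 83.7
   top 33 as 0.08 x 4.9 c -92.6
   top 33 as 0 x 2.4 c -12.6
   top 33 as -0.08 x 4.9 c 67.4
```

drive_tool(commands=[0,0,0,-0.001,0,0,0,0,-0.002,0,0,0,0,-0.003,0,0,0,0,-0.003,0,0,0,0,-0.003,0])

```text
time_s: 30.7
tcp_pos: [0.563, -0.0658, 0.1923]
ee_rot: [[0.104, -0.995, 0.0], [-0.995, -0.104, 0.0], [-0.0, -0.0, -1.0]]
wrist_force: [0.2, 0.4, 4.3]
gripper_width: 0.302
```

Run:
```python
from h import *
I=est(4)
```

```text
t 30.9 tcp [ 0.5631 -0.0658  0.1923] F [-0.43 -0.02  5.71] X,Y,z mm [ -0.8 -80.1 141.3] c(force) -0.7 q -79.4
 sinkgeom mm 25.8 sinkF 28.5
   scene 20 as 0.08 x -0.7 c -10.5
   scene 20 as 0 x 3.6 c 58.1
   scene 24 as 0.08 x -2.0 c -76.9
   scene 24 as 0 x 2.4 c -7.4
   scene 24 as -0.08 x -2.0 c 83.1
   top 31 as 0.08 x 4.7 c -91.9
   top 31 as 0 x 2.2 c -11.9
   top 31 as -0.08 x 4.7 c 68.1
```

drive_tool(commands=[0,0,-0.004,0,0,0,0.001,-0.008,0,0,0,0.001,-0.012,-0.001,0,0,0.001,-0.016,-0.001,0,0,0.002,-0.02,-0.001,0,0,0.002,-0.024,-0.002,0,0,0.002,-0.024,-0.002,0,0,0.002,-0.024,-0.002,0])

```text
time_s: 31.7
tcp_pos: [0.5637, -0.0755, 0.1914]
ee_rot: [[0.104, -0.995, -0.0], [-0.995, -0.104, -0.0], [-0.0, 0.0, -1.0]]
wrist_force: [-0.6, 0.1, 2.3]
gripper_width: 0.299
```

Run:
```python
from h import *
I=est(4)
```

```text
t 31.9 tcp [ 0.5637 -0.0754  0.1914] F [-0.43 -0.02  4.52] X,Y,z mm [ -1.  -89.7 140.4] c(force) -0.6 q -89.1
 sinkgeom mm 24.1 sinkF 22.6
   scene 19 as 0.08 x 1.5 c -6.7
   scene 19 as 0 x 5.9 c 61.8
   scene 30 as 0.08 x -1.0 c -76.6
   scene 30 as 0 x 3.4 c -7.1
   scene 30 as -0.08 x -1.0 c 83.4
```

drive_tool(commands=[0,0,0,0,0,0,0,0,0,0,0,0,0,0,0,0,0,0,0,0,0,0,0,0,0,0,0,0,0,0,0,0,0,0,0,0,0,0,0,0,0,0,0,0,0])

```text
time_s: 32.8
tcp_pos: [0.5638, -0.0754, 0.1914]
ee_rot: [[0.104, -0.995, -0.0], [-0.995, -0.104, 0.0], [-0.0, 0.0, -1.0]]
wrist_force: [-0.1, 0.3, 2.5]
gripper_width: 0.298
```

Run:
```python
from h import *
I=est(8,("scene","top","wrist"))
cv2.imwrite("pics/e1.png",np.vstack([cv2.resize(I["scene"][130:280,200:400],(533,400),interpolation=3),cv2.resize(I["top"][160:240,170:395],(533,190),interpolation=3)]))
```

```text
t 33.2 tcp [ 0.5638 -0.0755  0.1914] F [-0.18 -0.33  4.49] X,Y,z mm [ -1.  -89.8 140.4] c(force) 10.4 q -100.2
 sinkgeom mm 20.6 sinkF 22.4
   scene 18 as 0.08 x -1.4 c 7.5
   scene 18 as 0 x 3.0 c 75.8
   scene 29 as 0.08 x -4.2 c -60.7
   scene 29 as 0 x 0.2 c 8.5
   scene 29 as -0.08 x -4.2 c 99.3
   top 29 as 0.08 x 4.0 c -68.8
   top 29 as 0 x 1.5 c 11.0
   top 29 as -0.08 x 4.0 c 91.2
   wrist 320 as 0.08 x -0.0 c -13.6
   wrist 320 as 0 x 2.8 c 60.0
   wrist 622 as 0.08 x -3.4 c -73.8
   wrist 622 as 0 x -0.4 c 2.2
   wrist 622 as -0.08 x -3.4 c 86.2
```

View pics/e1.png

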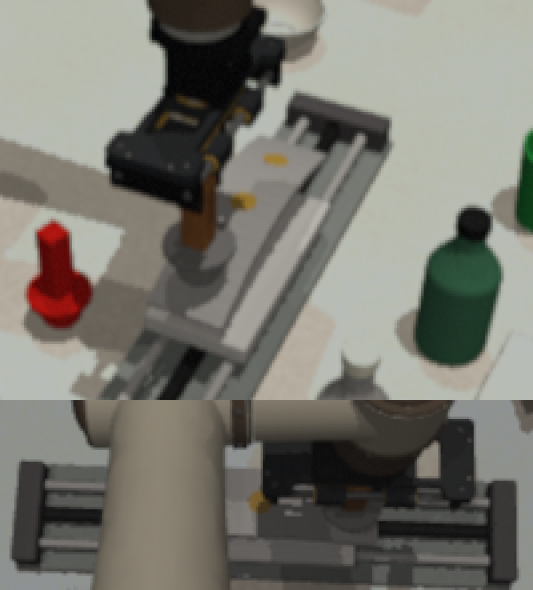

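The buffer is on the right badge, and the carriage has crept to c≈+8, so q≈-98. I'll follow it to halt the creep.

drive_tool(commands=[0,0,0.007,0,0,0,-0.001,0.014,0,0,0,-0.002,0.021,0,0,0,-0.002,0.028,0,0,0,-0.003,0.034,0,0,0,-0.003,0.04,0,0])

```text
time_s: 33.8
tcp_pos: [0.5625, -0.0592, 0.1915]
ee_rot: [[0.104, -0.995, -0.0], [-0.995, -0.104, -0.0], [0.0, 0.0, -1.0]]
wrist_force: [-0.7, -1.7, 2.4]
gripper_width: 0.298
```

Run:
```python
from h import *
I=est(4)
```

```text
t 34.0 tcp [ 0.5626 -0.0592  0.1914] F [-0.19 -0.52  3.79] X,Y,z mm [ -0.6 -73.5 140.4] c(force) 16.8 q -90.2
 sinkgeom mm 23.7 sinkF 19.0
   scene 18 as 0.08 x 0.1 c 21.8
   scene 18 as 0 x 4.4 c 89.8
   scene 30 as 0.08 x -2.3 c -46.1
   scene 30 as 0 x 2.1 c 22.8
   scene 30 as -0.08 x -2.3 c 113.9
   top 28 as 0.08 x 2.1 c -50.8
   top 28 as 0 x -0.4 c 28.9
   top 28 as -0.08 x 2.1 c 109.2
```

drive_tool(commands=[0,0,0.007,0,0,0,-0.001,0.014,-0.001,0,0,-0.002,0.021,-0.002,0,0,-0.002,0.027,-0.002,0,0,-0.002,0.027,-0.002,0,0,-0.002,0.027,-0.002,0,0,-0.002,0.027,-0.002,0,0,-0.002,0.027,-0.002,0,0,-0.002,0.027,-0.002,0,0,-0.002,0.027,-0.002,0,0,-0.002,0.027,-0.002,0,0,-0.002,0.027,-0.002,0])

```text
time_s: 35.2
tcp_pos: [0.5618, -0.0487, 0.1907]
ee_rot: [[0.104, -0.995, 0.0], [-0.995, -0.104, -0.0], [0.0, -0.0, -1.0]]
wrist_force: [0.6, -0.5, 3.2]
gripper_width: 0.291
```

Run:
```python
from h import *
I=est(8)
```

```text
t 35.6 tcp [ 0.5619 -0.0486  0.1907] F [ 0.44 -1.08  4.49] X,Y,z mm [ -0.4 -62.9 139.7] c(force) 37.1 q -100.0
 sinkgeom mm 21.4 sinkF 22.5
   scene 18 as 0.08 x -0.7 c 35.5
   scene 18 as 0 x 3.6 c 103.4
   scene 28 as 0.08 x -3.8 c -31.7
   scene 28 as 0 x 0.6 c 37.1
   scene 28 as -0.08 x -3.8 c 128.3
   top 28 as 0.08 x 2.0 c -39.7
   top 28 as 0 x -0.6 c 39.8
   top 28 as -0.08 x 2.0 c 120.3
```

drive_tool(commands=[0,0,0,0,0,0,0,0,0,0,0,0,0,0,0,0,0,0,0,0,0,0,0,0,0,0,0,0,0,0,0,0,0,0,0,0,0,0,0,0])

```text
time_s: 36.4
tcp_pos: [0.5618, -0.0486, 0.1906]
ee_rot: [[0.104, -0.995, -0.0], [-0.995, -0.104, 0.0], [-0.0, 0.0, -1.0]]
wrist_force: [0.4, -0.7, 2.9]
gripper_width: 0.298
```

Run:
```python
from h import *
I=est(8)
cv2.imwrite("pics/e2.png",cv2.resize(I["scene"][130:280,200:400],(800,600),interpolation=3))
```

```text
t 36.8 tcp [ 0.5618 -0.0487  0.1907] F [-0.13 -1.4   4.83] X,Y,z mm [ -0.4 -62.9 139.7] c(force) 45.9 q -108.8
 sinkgeom mm 18.4 sinkF 24.1
   scene 18 as 0.08 x -1.4 c 37.4
   scene 18 as 0 x 3.0 c 105.3
   scene 28 as 0.08 x -4.5 c -30.0
   scene 28 as 0 x -0.1 c 38.8
   top 28 as 0.08 x 2.3 c -39.7
   top 28 as 0 x -0.2 c 39.9
   top 28 as -0.08 x 2.3 c 120.3
```

View pics/e2.png

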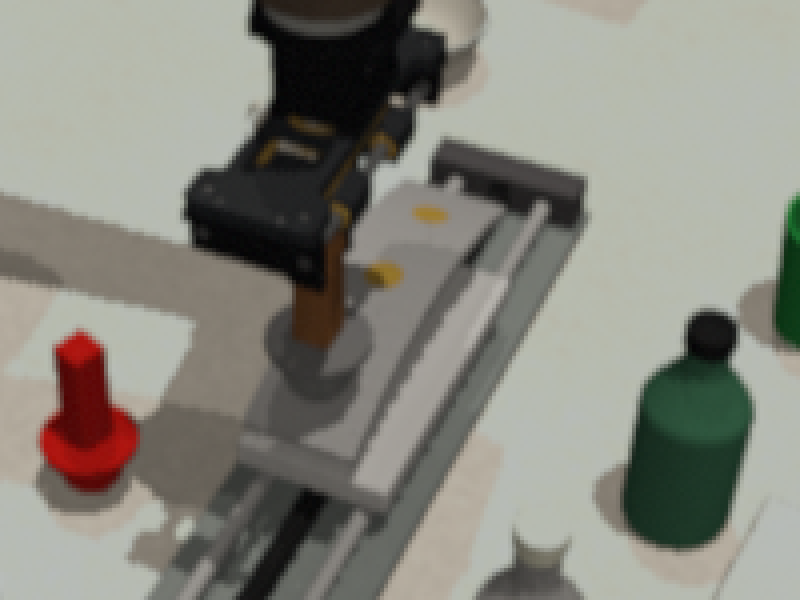

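drive_tool(commands=[0,-0.001,0.01,0,0,0,-0.002,0.02,0,0,0,-0.003,0.03,0,0,0,-0.004,0.04,0,0,0,-0.005,0.05,0,0,0,-0.006,0.06,0,0,0,-0.006,0.07,0,0,0,-0.007,0.078,0,0,0,-0.008,0.086,0,0,0,-0.009,0.094,0,0,0,-0.009,0.1,0,0,0,-0.01,0.105,0,0])

```text
time_s: 38.0
tcp_pos: [0.5579, -0.0065, 0.1907]
ee_rot: [[0.104, -0.995, 0.0], [-0.995, -0.104, -0.0], [0.0, -0.0, -1.0]]
wrist_force: [0.7, -2.5, 2.1]
gripper_width: 0.295
```

Run:
```python
from h import *
I=est(4)
```

```text
t 38.2 tcp [ 0.5579 -0.0066  0.1907] F [ 0.24 -1.7   4.42] X,Y,z mm [ -0.5 -20.7 139.7] c(force) 57.3 q -78.0
 sinkgeom mm 27.7 sinkF 22.1
   scene 26 as 0.08 x -2.7 c 8.6
   scene 26 as 0 x 1.7 c 76.9
```

drive_tool(commands=[0,0,0.006,0,0,0,-0.001,0.012,0,0,0,-0.001,0.018,0,0,0,-0.002,0.024,0,0,0,-0.002,0.03,0,0,0,-0.002,0.03,0,0,0,-0.002,0.03,0,0,0,-0.002,0.03,0,0])

```text
time_s: 39.0
tcp_pos: [0.5568, 0.0053, 0.1906]
ee_rot: [[0.104, -0.995, -0.0], [-0.995, -0.104, -0.0], [0.0, 0.0, -1.0]]
wrist_force: [-0.3, -2.2, 2.2]
gripper_width: 0.294
```

Run:
```python
from h import *
I=est(6)
```

```text
t 39.3 tcp [0.5569 0.0052 0.1906] F [-0.15 -2.45  5.38] X,Y,z mm [ -0.4  -8.8 139.6] c(force) 81.0 q -89.7
 sinkgeom mm 24.6 sinkF 26.9
   scene 17 as 0.08 x -0.9 c 88.8
   scene 22 as 0.08 x -3.1 c 22.4
   scene 22 as 0 x 1.3 c 90.5
```

drive_tool(commands=[0,0,0.005,0,0,0,-0.001,0.01,0,0,0,-0.001,0.015,0,0,0,-0.002,0.02,0,0,0,-0.002,0.025,0,0,0,-0.003,0.03,0,0,0,-0.003,0.035,0,0,0,-0.003,0.035,0,0])

```text
time_s: 40.1
tcp_pos: [0.5559, 0.0199, 0.1906]
ee_rot: [[0.104, -0.995, 0.0], [-0.995, -0.104, 0.001], [-0.001, -0.0, -1.0]]
wrist_force: [-0.6, -2.4, 3.0]
gripper_width: 0.297
```

Run:
```python
from h import *
I=est(6)
```

```text
t 40.4 tcp [0.5559 0.0193 0.1907] F [ 0.27 -3.06  4.92] X,Y,z mm [-1.000e-01  5.300e+00  1.397e+02] c(force) 102.3 q -97.0
 sinkgeom mm 22.4 sinkF 24.6
   scene 22 as 0.08 x -1.3 c 28.7
   scene 22 as 0 x 3.0 c 96.7
   top 35 as 0.08 x 3.2 c 93.4
```

drive_tool(commands=[0,0.001,-0.008,0,0,0,0.001,-0.016,0,0,0,0.002,-0.024,0,0,0,0.003,-0.032,0,0,0,0.004,-0.04,0,0,0,0.005,-0.048,0,0,0,0.005,-0.056,0,0,0,0.006,-0.064,0,0,0,0.007,-0.072,0,0,0,0.007,-0.08,0,0,0,0.008,-0.086,0,0,0,0.008,-0.09,0,0])

```text
time_s: 41.6
tcp_pos: [0.5591, -0.0169, 0.1907]
ee_rot: [[0.104, -0.995, 0.0], [-0.995, -0.104, -0.0], [0.0, -0.0, -1.0]]
wrist_force: [0.6, -2.2, 2.1]
gripper_width: 0.296
```

drive_tool(commands=[0,0,0,0,0,0,0,0,0,0,0,0,0,0,0,0,0,0,0,0,0,0,0,0,0,0,0,0,0,0,0,0,0,0,0,0,0,0,0,0,0,0,0,0,0,0,0,0,0,0,0,0,0,0,0,0,0,0,0,0])

```text
time_s: 42.8
tcp_pos: [0.559, -0.0167, 0.1907]
ee_rot: [[0.104, -0.995, 0.0], [-0.995, -0.104, -0.0], [0.0, -0.0, -1.0]]
wrist_force: [0.8, -2.8, 2.6]
gripper_width: 0.298
```

Run:
```python
from h import *
I=est(8)
```

```text
t 43.2 tcp [ 0.559  -0.0167  0.1906] F [ 0.23 -1.86  4.97] X,Y,z mm [ -0.3 -30.8 139.6] c(force) 62.5 q -93.2
 sinkgeom mm 23.6 sinkF 24.9
   scene 18 as 0.08 x 0.3 c 62.4
   scene 18 as 0 x 4.6 c 130.0
   scene 25 as 0.08 x -1.9 c -6.4
   scene 25 as 0 x 2.5 c 62.1
```

drive_tool(commands=[0,0,0,0,0,0,0,0,0,0,0,0,0,0,0,0,0,0,0,0,0,0,0,0,0,0,0,0,0,0,0,0,0,0,0,0,0,0,0,0])

```text
time_s: 44.0
tcp_pos: [0.559, -0.0167, 0.1907]
ee_rot: [[0.104, -0.995, 0.0], [-0.995, -0.104, -0.0], [0.0, -0.0, -1.0]]
wrist_force: [0.5, -1.8, 2.7]
gripper_width: 0.298
```

Run:
```python
from h import *
I=est(8)
```

```text
t 44.4 tcp [ 0.559  -0.0166  0.1906] F [ 0.36 -2.04  5.09] X,Y,z mm [ -0.3 -30.8 139.6] c(force) 69.0 q -99.7
 sinkgeom mm 21.5 sinkF 25.5
   scene 17 as 0.08 x -0.0 c 62.8
   scene 25 as 0.08 x -2.1 c -5.8
   scene 25 as 0 x 2.2 c 62.7
```

Run:
```python
from station import r
print(r.finish_job()); s=r.sense(); print(s["time_s"],s["gripper_width"],s["wrist_force"])
```

```text
the job is handed in; nothing more can be done
None
the job is handed in; nothing more can be done
```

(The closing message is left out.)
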